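# Tap the loose wedge of the plant shelf home

## Robot

A 6-joint arm with a two-finger parallel gripper is mounted at the origin on a cart in front of the work surface, level with it; the furniture and walls round the work are solid. World frame = base frame: x ahead of the robot, y to its left, z up, the work surface at z = 0. Lengths are in m, angles in rad, forces in N, time in s.
With the tool pointing down it reaches from about 0.275 to 0.825 m from the base axis. Payload 4.9 kg.
Tool frame: the origin (TCP) lies midway between the tips of the shut fingers; the grasp point (between the pads) lies 19 mm behind it (grip_point_offset is the distance from the TCP to the grasp point, in m); z points along the fingers, x is the direction in which the jaws open and shut, and the axes are right-handed (so a half turn about z gives the same grasp; the last joint's range is limited). The gripper opens to 85 mm and grips with 20 to 120 N. Pads are 22 mm wide; open, the fingers measure 114 mm over their backs; the gripper's body (76 mm by 85 mm) begins 54 mm behind the grasp point. The pads swing forward as they close: fully open they stand 13 mm farther back than shut.
Start: joints at [-1.354, 0.326, -0.193, 1.052, 0, 1.437], TCP at [0.189, -0.517, 0.231] pointing down, gripper open.
Joint ranges: [-2.65, 2.65], [-0.97, 1.79], [-1.3, 1.35], [-1.93, 2.1], [-1.47, 1.37], [-3.14, 3.14]. Speed limits (rad/s): [2.57, 2.57, 3.14, 3.14, 3.14, 3.14].

## Interface

Orientations are given as a rotation vector (axis times angle).
In Python, from cell import * gives the robot as it stands. Calls block until the motion is done:
- movep(position, orientation): joint-space move of the TCP to a pose.
- move_l(position, velocity=0.15, rot=None, until_force=None): straight line of the TCP; rot=None keeps the orientation; velocity is the mean speed in m/s. With until_force (N) it stops when the force on the tool has changed by that much, and returns True; else False.
- set_joints(angles): joint-space move.
- let_go() and grab(newtons=None): open the fingers fully, or close them until they stop; newtons is the grip in N (None keeps the last).
- sleep(seconds).
- ik(position, orientation): joint angles nearest the present ones, or None.
- get_state(): the state.
- grab_frame(name): name is "side" or "top"; returns a dict with "img" (384x512x3 uint8, red, green, blue), "fx", "fy", "cx", "cy" (pixels), "cam_to_world" (4x4, takes a point from camera to world coordinates). Camera axes: x right, y down, z forward; pixel columns grow to the right and rows downward; lengths in m; the calibration is good to about 2 mm. A picture is of the moment at which its call begins. There is no depth.
A pose or a line that the arm cannot do raises MotionError and nothing moves.
- sign_off(): hands the job in, once; it reports no verdict.
Trained networks look in the newest picture that a camera, given by its name, has taken for a name from the list of things; names that differ only in an ending like _2 or _b are one class to them, and where a whole thing is asked for, a point or a joint stands for the part that bears it (a point fixed in the world has none). Each returns a list of dicts, best first, with "score" (0 to 1); they miss things now and then, are a little off and sometimes report something else, mostly with a low value. They report only what shows in the picture. A call takes as long as a camera call.
- spot_in(camera, name): "centre" ([column, row] in pixels, amid what is visible of it).
- silhouettes(camera, name): "mask" (384x512 bool, what is visible of it) and "centre" ([column, row] in pixels, amid what is visible of it).
- tip_of(camera, name): "centre" ([column, row] in pixels: a listed point, or the origin of a listed thing).
The state is a dict: "clock": time; "q": joint angles; "joint_velocities": joint speeds; "tau": joint torques, N m; "position": TCP position; "eef_rot": TCP orientation; "contact_force": force on the tool from outside, world axes, zero at the start; "wrist_torque": the same for the moment, N m; "finger_gap": opening from 0.0 (shut) to 1.0 (fully open).
Only numpy, scipy, OpenCV 4.12 (cv2) and the standard library are available. Lean on these libraries where they do the work, as an engineer would, in place of code of your own. Each camera call takes 0.05 s, during which the arm holds its last target. There are 200 camera calls.

## Task

One of the two wooden wedges that lock the little plant shelf together has worked loose and stands up higher than the other. Pick up the wooden hand mallet, tap the loose wedge straight down with the mallet's flat end (never with the gripper itself) until it goes no further, then stand the mallet upright on the worktop again and let go of it.

Things in the scene. Friction and masses are not known exactly. Their poses are not given: they have to be found in the camera images.
- wedge (a joint): How far the loose wedge still stands above its fully home position, in m: 0.016 to 0.026 at the start, 0 when fully home against a firm stop. It slides straight down in its slot, stays where it is left, and resists with about 7 N (a little more when pushed faster).
- wedge_top (a point): Centre of the flat top (16 x 18 mm) of the loose wedge: brown wood, upright in the end tenon of a low pale-wood plant shelf (board 100 mm wide on two leg boards 74 mm high, 227 mm long over the tenons, fixed, turned any way). The top is 92 mm above the worktop when home, 108 to 118 mm at the start; nothing else of the shelf is above 92 mm.
- home_wedge_top (a point): Centre of the flat top of the twin wedge at the other end of the shelf, which is already home (92 mm above the worktop) and needs nothing. It is 176 mm from the loose one.
- mallet_center (a point): Centre, half-way up, of the turned wooden hand mallet (130 mm tall, about 0.18 kg, loose), standing on its flat striking face, handle up; z axis up along the handle. Head 52 mm round, 0 to 40 mm above that face, then narrowing; handle a 26 mm round bar from 52 to 122 mm, best gripped 32 mm above this point. A dropper bottle and a bud vase stand near; the three swap places.

How it is judged:
By the outcome, as a careful person would: the job done as asked, in the order asked, and still so for the second after the job is handed in, with the robot touching nothing.
It also fails if it takes over 45 s, if anything falls off the work surface, if the arm or the gripper's body presses on something with over 40 N, if the wrist force passes 120 N, or if a joint passes its speed limit or range.

## Working session

There is one attempt and no reset: what is moved stays moved. The work goes in short steps, each a Python script; the robot and the scene stay as the last script left them, time stands still between calls to the robot, and variables do not carry over. Pictures are saved under pics/ and viewed, about 8 in all and at most 12, crops included, and the job is handed in when it is done.

```bash
mkdir -p pics
cat > h.py <<'E'
from cell import *
import numpy as np, cv2
def ray(f,px):
    T=np.array(f["cam_to_world"]); d=T[:3,:3]@np.array([(px[0]-f["cx"])/f["fx"],(px[1]-f["cy"])/f["fy"],1.])
    return T[:3,3],d
def atz(f,px,z):
    o,d=ray(f,px); return o+d*(z-o[2])/d[2]
def tri(f1,p1,f2,p2):
    o1,d1=ray(f1,p1);o2,d2=ray(f2,p2)
    s=np.linalg.lstsq(np.c_[d1,-d2],o2-o1,rcond=None)[0]
    a=o1+s[0]*d1;b=o2+s[1]*d2
    return (a+b)/2,np.linalg.norm(a-b)
def proj(f,p):
    T=np.linalg.inv(np.array(f["cam_to_world"]));c=T[:3,:3]@np.array(p)+T[:3,3]
    return np.array([f["fx"]*c[0]/c[2]+f["cx"],f["fy"]*c[1]/c[2]+f["cy"]])
def save(f,n): cv2.imwrite("pics/"+n,cv2.cvtColor(f["img"],cv2.COLOR_RGB2BGR))
E
python3 - <<'E'
from h import *
np.set_printoptions(precision=4,suppress=True)
F={c:grab_frame(c) for c in("side","top")}
for c in F:
    save(F[c],c+"0.png"); print(c,np.array(F[c]["cam_to_world"])[:3,3])
    for n in("wedge_top","home_wedge_top","mallet_center"):
        for r in tip_of(c,n)[:3]: print(c,n,r["score"],np.array(r["centre"]))
z={"wedge_top":.113,"home_wedge_top":.092,"mallet_center":.065}
for n in z:
    try:
        p=[tip_of(c,n)[0]["centre"] for c in("side","top")]
        print(n,tri(F["side"],p[0],F["top"],p[1]),atz(F["top"],p[1],z[n]))
    except Exception as e: print(n,e)
print(get_state())
E
```

```text
side [0.7903 0.2821 0.8154]
side wedge_top 0.39 [315.2 187.5]
side home_wedge_top 0.79 [292.8 261.1]
side mallet_center 0.91 [248.8 141.5]
top [ 0.4132 -0.0495  0.9326]
top wedge_top 0.45 [209.3 226.4]
top home_wedge_top 0.74 [166.2 161.1]
top mallet_center 0.69 [313.8 213.6]
wedge_top (array([0.4699, 0.0419, 0.1167]), np.float64(0.001552663085681945)) [0.4707 0.0417 0.113 ]
home_wedge_top (array([0.6129, 0.1374, 0.0974]), np.float64(0.005580244399229698)) [0.616  0.1364 0.092 ]
mallet_center (array([ 0.4952, -0.1809,  0.0673]), np.float64(0.0033920332534323433)) [ 0.4966 -0.1825  0.065 ]
{'clock': 0.7, 'q': array([-1.3542,  0.3262, -0.1926,  1.052 ,  0.    ,  1.4366]), 'joint_velocities': array([ 0.0001, -0.0023,  0.0003,  0.0002,  0.    , -0.0033]), 'tau': array([ -0.0004, -44.3193,  26.2716,   0.001 ,  -0.0002,  -0.    ]), 'position': array([ 0.189 , -0.5165,  0.2313]), 'eef_rot': array([ 2.5749, -1.7997,  0.0001]), 'contact_force': array([ 0.7082,  0.53  , -0.4829]), 'wrist_torque': array([ 0.0097,  0.0138, -0.0498]), 'finger_gap': 0.9934003832619301}
```

View pics/side0.png

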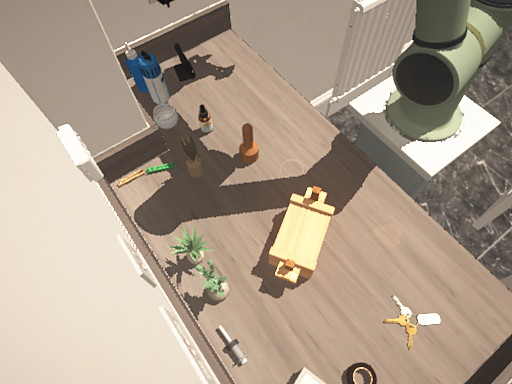

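View pics/top0.png

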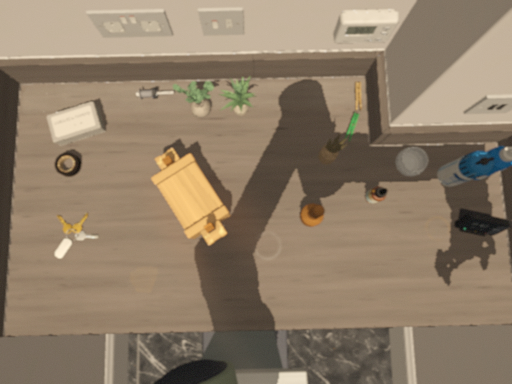

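The side view shows the mallet at (249,145), and wedges at (316,192) and (288,267). The top view has the mallet at (313,215), and wedges near (210,228) and (170,158). I'll zoom in to see which wedge is loose.

Run:
```python
import cv2,numpy as np
s=cv2.imread("pics/side0.png");t=cv2.imread("pics/top0.png")
c=lambda i,x,y:cv2.resize(i[y-20:y+20,x-26:x+27],(400,300),interpolation=cv2.INTER_CUBIC)
cv2.imwrite("pics/crop.png",np.vstack([np.hstack([c(s,315,192),c(s,290,265)]),np.hstack([c(t,210,228),c(t,170,160)])]))
```

```text
(no output)
```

View pics/crop.png

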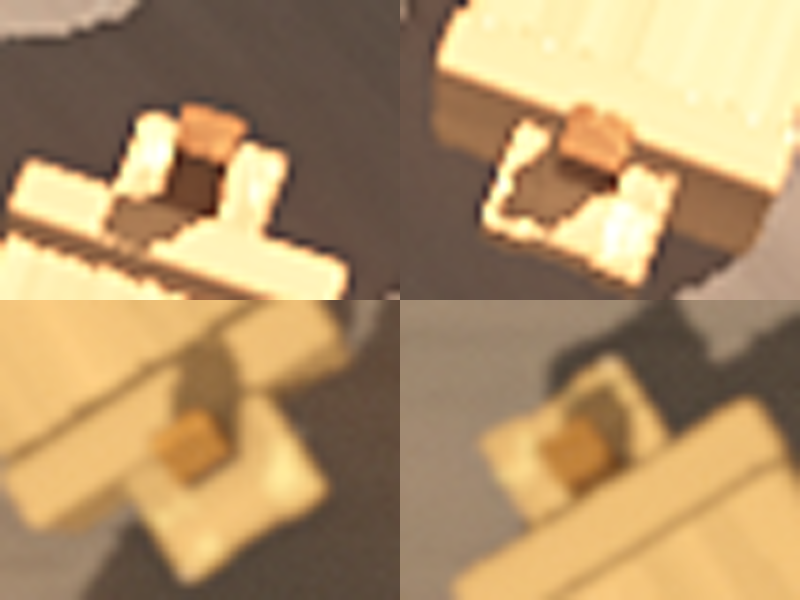

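Run:
```python
from h import *
np.set_printoptions(precision=4,suppress=True)
s=grab_frame("side");t=grab_frame("top")
A=tri(s,(316.6,189.),t,(208.8,226.7));B=tri(s,(289.7,262.6),t,(166.8,159.7))
print("near",A,"far",B,np.linalg.norm((A[0]-B[0])[:2]))
for zn,zf in((.113,.092),(.092,.113)):
  for f,p,q in((s,(316.6,189.),(289.7,262.6)),(t,(208.8,226.7),(166.8,159.7))):
    a=atz(f,p,zn);b=atz(f,q,zf);print(zn,a,b,np.linalg.norm((a-b)[:2]))
for c,f in(("side",s),("top",t)):
  for n in("wedge_top","home_wedge_top","mallet_center"):
    for r in silhouettes(c,n)[:2]:
      m=r["mask"];print(c,n,r["score"],np.array(r["centre"]),m.sum())
  r=silhouettes(c,"mallet_center")[0]["mask"]
  # mallet fit: compare model silhouette
  from scipy.optimize import minimize
  def model(x,y):
    im=np.zeros((384*4,512*4),np.uint8);a=np.linspace(0,2*np.pi,32)
    for rr,z0,z1 in((.026,0,.04),(.013,.04,.122)):
      pts=[proj(f,(x+rr*np.cos(u),y+rr*np.sin(u),z))*4+2 for z in(z0,z1) for u in a]
      cv2.fillConvexPoly(im,cv2.convexHull(np.array(pts,np.float32)).astype(np.int32),1)
    return cv2.resize(im.astype(np.float32),(512,384),interpolation=cv2.INTER_AREA)
  best=minimize(lambda p:np.abs(model(*p)-r).sum(),(.496,-.182),method="Nelder-Mead",options=dict(initial_simplex=[(.49,-.19),(.506,-.182),(.49,-.172)]))
  print("mallet fit",best.x,best.fun,r.sum())
```

```text
near (array([0.4688, 0.0443, 0.1125]), np.float64(0.004001254683714543)) far (array([0.618 , 0.1361, 0.0926]), np.float64(0.0028493026191751423)) 0.17513572035098277
0.113 [0.4677 0.046  0.113 ] [0.6169 0.1371 0.092 ] 0.1747812433417959
0.113 [0.4701 0.0427 0.113 ] [0.6191 0.1352 0.092 ] 0.17533468718879056
0.092 [0.4581 0.0389 0.092 ] [0.6219 0.1413 0.113 ] 0.19319039861778187
0.092 [0.4715 0.0451 0.092 ] [0.6139 0.1306 0.113 ] 0.16606757157263746
side wedge_top 0.39 [312.8 195.2] 91
side home_wedge_top 0.93 [303.4 236.4] 3912
side mallet_center 0.77 [245.5 147.8] 539
mallet fit [ 0.4962 -0.1828] 42.9375 539
top wedge_top 0.53 [209.  227.1] 78
top home_wedge_top 0.96 [192.3 198.1] 4017
top mallet_center 0.6 [309.1 213. ] 465
mallet fit [ 0.4987 -0.1822] 27.25 465
```

```bash
cat >> h.py <<'E'
from scipy.spatial.transform import Rotation as Ro
M=np.array([.4972,-.1825]); W=np.array([.469,.0443])
def rv(a): return (Ro.from_euler("z",a)*Ro.from_matrix(np.diag([1.,-1,-1]))).as_rotvec()
R0=rv(0.)
E
python3 - <<'E'
from h import *
np.set_printoptions(precision=4,suppress=True)
for p in((*M,.26),(*M,.078),(*W,.24),(*W,.17)): print(ik(p,R0))
movep((*M,.26),R0)
move_l((*M,.078),.12)
print(get_state()["contact_force"]); grab(60); s=get_state(); print(s["finger_gap"],s["contact_force"],s["clock"],s["position"])
move_l((*M,.24),.12)
s=get_state();print(s["finger_gap"],s["contact_force"],s["clock"],s["position"],s["wrist_torque"])
f=grab_frame("side");save(f,"side1.png");t=grab_frame("top");save(t,"top1.png")
cv2.imwrite("pics/lift.png",cv2.cvtColor(np.hstack([cv2.resize(f["img"][60:240,170:370],(400,360)),cv2.resize(t["img"][130:310,200:400],(400,360))]),cv2.COLOR_RGB2BGR))
E
```

```text
[-0.4912  0.2706 -0.1952  1.105   0.      1.0796]
[-0.4912  0.4449 -0.4507  0.6752  0.      1.0796]
[-0.0627  0.1739 -0.373   1.0239  0.      1.5081]
[-0.0627  0.2366 -0.4858  0.8484  0.      1.5081]
[0.497  0.5318 0.965 ]
0.2866396514178129 [-1.7876  0.0399  4.7382] 5.1167 [ 0.4971 -0.1826  0.0783]
0.2900979017277448 [-0.3299  0.3595 -1.69  ] 6.6167 [ 0.4968 -0.1823  0.2392] [-0.0128 -0.034  -0.0205]
```

View pics/lift.png

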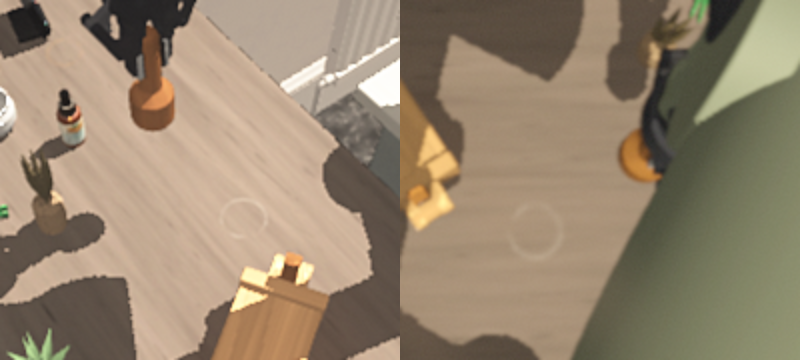

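The mallet is held upright and clear of the table (side crop, around (150,85)). The near wedge visibly stands proud in its tenon. Next I'll move over it and press it down.

Run:
```python
from h import *
np.set_printoptions(precision=4,suppress=True)
move_l((*W,.24),.15)
print(move_l((*W,.205),.08))
print("touch",move_l((*W,.165),.02,until_force=4)); s=get_state();print(s["position"],s["contact_force"],s["clock"])
print("stop",move_l((*W,.160),.02,until_force=25)); s=get_state();print(s["position"],s["contact_force"],s["wrist_torque"],s["finger_gap"],s["clock"])
f=grab_frame("side");save(f,"side2.png")
cv2.imwrite("pics/press.png",cv2.cvtColor(cv2.resize(f["img"][120:300,230:430],(800,600)),cv2.COLOR_RGB2BGR))
```

```text
False
touch True
[0.4689 0.0443 0.1862] [-0.029  -0.2673  0.1697] 10.025
stop True
[0.4692 0.0443 0.1701] [-0.6103 -0.0693  6.649 ] [0.0335 0.4331 0.0224] 0.29003628895581224 10.9
```

View pics/press.png

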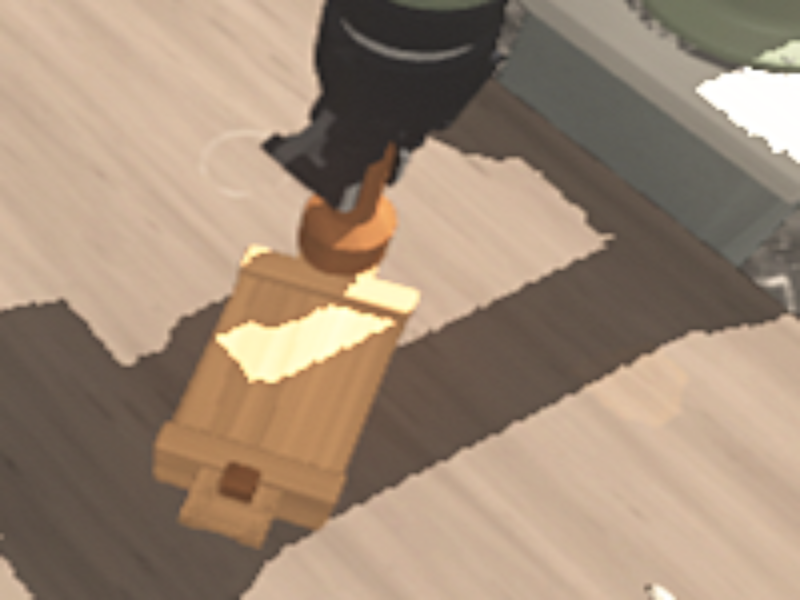

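Contact came at TCP z 0.186 and the firm stop at 0.170, which puts the face at 92 mm. I'll tap once more to confirm, then lift and look.

Run:
```python
from h import *
np.set_printoptions(precision=4,suppress=True)
move_l((*W,.182),.05)
print("tap2",move_l((*W,.158),.025,until_force=30)); s=get_state();print(s["position"],s["contact_force"],s["wrist_torque"])
move_l((*W,.24),.12)
move_l((*M,.24),.15); s=get_state();print(s["position"],s["wrist_torque"],s["finger_gap"],s["clock"])
f=grab_frame("side");
for n in("wedge_top","home_wedge_top"):
    for r in tip_of("side",n)[:2]: print(n,r["score"],r["centre"])
print("expected home px",proj(f,(*W,.092)),"loose",proj(f,(*W,.108)))
cv2.imwrite("pics/after.png",cv2.cvtColor(np.hstack([cv2.resize(f["img"][165:225,285:345],(400,400),interpolation=cv2.INTER_CUBIC),cv2.resize(f["img"][50:170,200:320],(400,400))]),cv2.COLOR_RGB2BGR))
```

```text
tap2 True
[0.4692 0.0442 0.1701] [-1.7239  0.6749  8.2959] [ 0.0548  0.5454 -0.0327]
[ 0.4971 -0.1817  0.24  ] [-0.0328 -0.0175  0.0023] 0.28677414952883856 14.3667
wedge_top 0.52 [313.5, 189.3]
home_wedge_top 0.64 [292.3, 262.9]
expected home px [314.5271 193.1792] loose [315.3945 189.8479]
```

View pics/after.png

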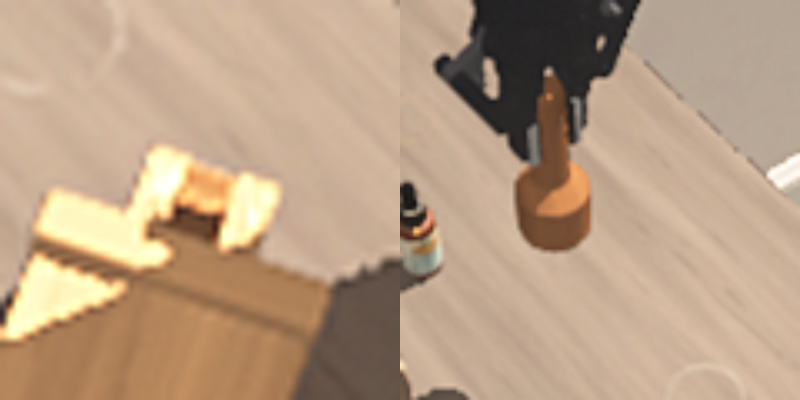

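The wedge top now sits at about (315.8,193.5), matching the projected home position, and the mallet still hangs upright. Next: put it back.

Run:
```python
from h import *
np.set_printoptions(precision=4,suppress=True)
move_l((*M,.09),.1)
print("down",move_l((*M,.072),.015,until_force=4)); s=get_state();print(s["position"],s["contact_force"])
let_go(); sleep(.3); p=get_state()["position"]
move_l((p[0],p[1],.26),.1)
set_joints([-1.354,0.326,-0.193,1.052,0,1.437]); sleep(.3)
s=get_state();print(s["clock"],s["finger_gap"],s["contact_force"])
f=grab_frame("side");t=grab_frame("top")
for c in("side","top"):
    for r in tip_of(c,"mallet_center")[:1]: print(c,r["score"],r["centre"],atz(f if c=="side" else t,r["centre"],.065))
cv2.imwrite("pics/final.png",cv2.cvtColor(np.hstack([cv2.resize(f["img"][90:290,190:390],(400,400)),cv2.resize(t["img"][130:280,190:340],(400,400))]),cv2.COLOR_RGB2BGR))
```

```text
down True
[ 0.4971 -0.1825  0.0782] [-0.6115  0.0567  4.5565]
21.8167 1.0010626247835723 [ 0.3727 -0.7071 -0.0325]
side 0.87 [247.8, 143.3] [ 0.4986 -0.1779  0.065 ]
top 0.71 [313.3, 214.3] [ 0.495  -0.1814  0.065 ]
```

View pics/final.png

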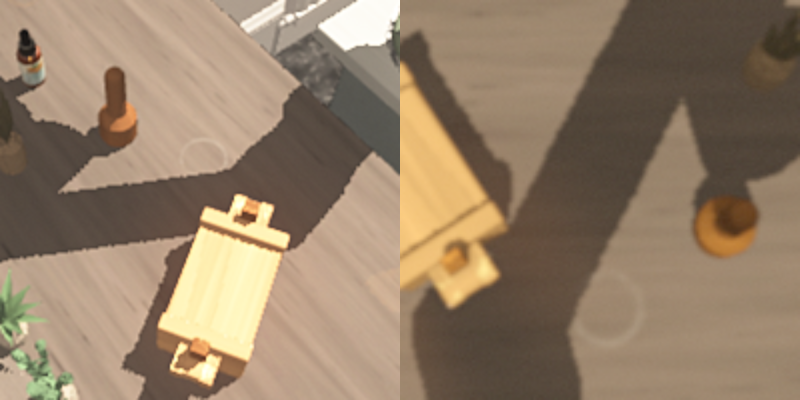

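The mallet stands upright, at (115,105) in the side crop and (725,225) in the top crop. Both wedges are low and the arm is clear.

```bash
python3 -c "
from cell import *
sign_off()"
```

```text
the job is handed in; nothing more can be done
```

I tapped the loose wedge down with the mallet until it reached its stop, then stood the mallet back upright where it had been and let go. The job is handed in; my last clock reading was 21.8 s of the 45 s allowed.

- **Which wedge:** the one nearer the robot. The two cameras put its top about 20 mm higher than the other's, with 175 mm between them (176 mm given).
- **Wedge home:** the mallet face touched it about 108 mm above the worktop and stopped firmly at 92 mm. A second tap stopped at the same height, and the wedge's place in the picture matches the home position.
- **Mallet:** touched down on the worktop at the same height it was gripped. The last pictures show it upright, with the arm clear and no force on the tool.

Two readings did not fit perfectly:
- **Wedge position:** after the taps, the trained network still placed the wedge top about 4 pixels high, at its old spot and with a middling score of 0.52. The zoomed picture and the stop height contradict it, so I went with those.
- **Tapping moment:** the wrist showed about 0.5 N m, so the taps may have been somewhat off-centre. The mallet did not shift in the grip.

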